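# Lock the bayonet cap on a spring magazine in the stockroom

## Task

Lift the round bayonet cap out of its wooden stand, lay it flat on the bench with its handle bar up and let go of it. Then take it by the bar, lower its two ears into the notches in the mouth of the aluminium canister, press it down against the spring, turn it a quarter turn clockwise (seen from above) and let it spring up so that it is locked. Leave it there, level and untouched, and do not push the other things on the bench about.

Things in the scene. Friction and masses are not known exactly. Their poses are not given: they have to be found in the camera images.
- cap: Loose aluminium bayonet cap with a black bar, 0.13-0.21 kg. Origin: centre of its underside; z: its axis, towards the bar. From below: plug 56 mm across, 18 mm high, two ears at its foot along +x and -x, flange disc, bar. At the start it stands on edge in the stand, z level, away from the robot, ears and bar level. Lying flat its origin is at bench height. A half turn about z looks the same.
- flange (a point): Centre of the cap's flange disc, 90 mm across, 10 mm thick (23 mm above the cap's underside). While the cap stands on edge the topmost 17 mm of the rim are free on the plug side, 38 mm on the bar side, so it can be pinched there across its thickness. Tipped to 45 degrees on its lower rim with the bar side up and let go, it falls flat by itself.
- bar (a point): Middle of the cap's handle bar, 42 mm above the cap's underside on its axis. The bar is 60 mm long along the cap's x (in line with the ears), 14 mm wide, 28 mm high above the flange.
- ear (a point): Outer end of one ear, 37 mm from the cap's axis, 3 mm above the underside. Each ear is 16 mm wide and 6 mm high, flush with the underside; the other ear is opposite.
- stand: Fixed wooden stand, 60 x 110 x 18 mm (x, y, z), origin: centre of its underside on the bench. A slot along its y, 12.5 mm wide, floor 6 mm above the bench, holds the cap's flange rim 12 mm deep; the flange's mid-plane is over the stand's centre, the cap's axis 51 mm above the bench and along the stand's +x.
- canister: Fixed round canister, 100 mm across, on a 150 mm square foot plate, 110 mm high, with an aluminium mouth 94 mm across on top. Origin: centre of its underside on the bench, z up.
- mouth (a point): Centre of the canister's mouth, level with the top of its rim, axes as the canister's. It has an inward lip 8 mm thick, 60 mm across inside. Set in the notches, the cap rests on a sprung plate with its underside 8 mm below the rim. Ears pass under the lip when the underside is 14 mm or more below the rim; at 18 mm the flange meets the rim; 16 mm is right for turning.
- notch (a point): Outer end of one of the two notches in the lip (along +x and -x of the canister), at rim height, 36 mm from the axis. Each is 21 mm wide; the cap's ears pass down through them. The other one is opposite.
- recess (a point): One of two recesses (along +y and -y of the canister) on the lip's underside, 20 mm wide, 3 mm deep, 34 mm from the axis. After the quarter turn clockwise (seen from above) the spring lifts the ears into them: underside 11 mm below the rim, locked. A stop lies 3 to 6 degrees past the quarter turn; anticlockwise is blocked.
- plate (a joint): Travel of the sprung steel plate (44 mm across) inside the mouth, m: 0 up (8 mm below the rim), grows as it is pressed, 0.008 when the cap is pressed for turning, 0.003 when locked. Spring: 3.6 N at 0 and 0.3 N more per mm.
- bin: Small open grey picking bin, 140 x 100 x 70 mm, loose bystander, origin centre of its underside.
- carton: Closed cardboard carton, 120 x 90 x 60 mm, loose bystander, origin centre of its underside.
- tape: Roll of brown tape, 96 mm across, 45 mm high, lying flat, loose bystander, origin centre of its underside.
- driver: Screwdriver lying on the bench, loose bystander.

How it is judged:
By the outcome, as a careful person would: the job done as asked, in the order asked, and still so for the second after the job is handed in, with the robot touching nothing.
It also fails if it takes over 70 s, if anything falls off the work surface, if the arm or the gripper's body presses on something with over 40 N, if the wrist force passes 120 N, or if a joint passes its speed limit or range.

## Robot

A 6-joint arm with a two-finger parallel gripper is mounted at the origin on the work surface. World frame = base frame: x ahead of the robot, y to its left, z up, the work surface at z = 0. Lengths are in m, angles in degrees, forces in N, time in s.
With the tool pointing down it reaches from about 0.25 to 0.725 m from the base axis. Payload 9.7 kg.
Tool frame: the origin (TCP) lies midway between the tips of the shut fingers; the grasp point (between the pads) lies 19 mm behind it; z points along the fingers, y is the line along which they close (so a half turn about z gives the same grasp; the last joint's range is limited). The gripper opens to 85 mm and grips with 20 to 120 N. Pads are 22 mm wide; open, the fingers measure 114 mm over their backs; the gripper's body (76 mm by 85 mm) begins 54 mm behind the grasp point. The pads swing forward as they close: fully open they stand 13 mm farther back than shut.
Start: joints at [65.203, 4.979, 10.078, 95.1, 0, 90], TCP at [0.231, 0.499, 0.231] pointing down, gripper open.
Joint ranges: [-179.16, 179.16], [-48.56, 103.87], [-65.8, 70.77], [-126.05, 130.52], [-82.76, 87.17], [-180, 180]. Speed limits (degrees/s): [127.2, 127.2, 147.25, 180, 180, 180].

## Interface

Orientations are given as [roll, pitch, yaw] about the fixed x, y, z axes, in that order (R = Rz(yaw) Ry(pitch) Rx(roll)).
In Python, from workcell import bot gives the robot as it stands.
- The arm moves only by the shell command python3 -m crank 'ROWS' [FORCE]. ROWS is JSON, a list of rows, each an object with "gripper": the finger opening in mm, from 0 to 85.4; "travel": the shift along the tool's x, y, z in mm, a list of three; "twist": the turn, a rotation vector about the tool's x, y, z in rad, a list of three. In form: [{"gripper": gripper, "travel": [tx, ty, tz], "twist": [rx, ry, rz]}, ...]. A call has 1 to 12 rows; each row shifts and turns the commanded pose from where the row before left it, along the tool's axes as they then stand; what a row does not reach is not made up. A row lasts 1/8 s, in which the tool goes at most 62.5 mm and 10.7 degrees, less where a joint would pass 70% of its speed; a pose out of reach is approached as far as the arm can. A call is refused whole if a number of a shift passes 62.5 or a number of a turn 0.188, either way. A call with a gripper value outside its range is refused whole. The fingers move at their own pace and stop on an object; FORCE is the grip in N (left out, the last holds). Time passes only in rows, so rows that do not move let the fingers close. It gives the time, the measured TCP pose, the force, the opening and the grip force at its end, in the units of the state.
- bot.get_obs(): the state, without advancing time (a new reading comes with each control period).
- bot.camera(name): name is "scene" or "top"; returns the picture (420x560x3 uint8, red, green, blue); there is no depth.
- bot.calibration(name): a dict with "vfov" (degrees; the focal length in pixels is half the picture's height over the tangent of half this angle, whatever the lens; pixels are square), "cx", "cy" (the principal point, pixels), "camera_from_world" (4x4, takes a point from world to camera coordinates). Camera axes: x right, y down, z forward; pixel columns grow to the right and rows downward; lengths in m; the calibration is good to about 2 mm. A picture is of the moment at which its call begins. calibration takes no time and is no camera call.
- bot.job_done(): hands the job in; it is judged then, once.
The state is a dict: "time": time; "q": joint angles; "qd": joint speeds; "joint_efforts": joint torques, N m; "ee_pos": TCP position; "tcp_rot": TCP orientation; "wrist_force": force on the tool from outside, world axes, zero at the start; "torque": the same for the moment, N m; "opening": finger opening in m; "grasp_force": force on a finger pad.
Only numpy, scipy, OpenCV 4.12 (cv2) and the standard library are available. Lean on these libraries where they do the work, as an engineer would, in place of code of your own. Each camera call takes 0.05 s, during which the arm holds its last target. There are 200 camera calls.

## Working session

There is one attempt and no reset: what is moved stays moved. The work goes in short steps, Python scripts to look and compute and a shell command to move; the robot and the scene stay as the last step left them, time stands still between calls to the robot, and variables do not carry over. Pictures are saved under pics/ and viewed, at most 10 in all, crops included, and the job is handed in when it is done.

```bash
mkdir -p pics; ls; python3 - <<'E'
from workcell import bot
import cv2
o=bot.get_obs(); print(o)
for n in("scene","top"):
    cv2.imwrite(f"pics/{n}0.png",bot.camera(n)[...,::-1]); c=bot.calibration(n); print(n,c)
E
```

```text
pics
{'time': 0.0, 'q': array([6.52044704e+01, 5.01098992e+00, 1.00343305e+01, 9.50990716e+01,
       1.65828765e-03, 9.00002019e+01]), 'qd': array([-0.06288488, -0.00388154,  0.07886965,  0.0823643 , -0.01797308,
       -0.0026085 ]), 'joint_efforts': array([ 2.96761784e-03, -5.20387423e+01,  4.64800680e+01,  1.62553391e-02,
        1.04198332e-04, -4.14108342e-06]), 'ee_pos': array([0.23055715, 0.49909331, 0.23058302]), 'tcp_rot': array([-1.79924269e+02, -1.65801931e-03,  1.55204266e+02]), 'wrist_force': array([ 0.55621814,  1.00718663, -0.36088073]), 'torque': array([0.03267089, 0.01183147, 0.03158594]), 'grasp_force': 0.0, 'opening': 0.08527573567090808}
scene {'vfov': 50.352786377940376, 'cx': 279.29285494599804, 'cy': 207.07196821723736, 'camera_from_world': array([[-0.81752962,  0.57588217, -0.00224418,  0.51268717],
       [ 0.3998098 ,  0.56476169, -0.7219393 , -0.17378704],
       [-0.41448455, -0.59110401, -0.69195275,  1.74994242],
       [ 0.        ,  0.        ,  0.        ,  1.        ]])}
top {'vfov': 54.02788146703017, 'cx': 273.1756463344686, 'cy': 207.91372019761627, 'camera_from_world': array([[ 0.10111708, -0.99486978, -0.00307664, -0.05628129],
       [-0.9742615 , -0.09839528, -0.20281247,  0.64058799],
       [ 0.20146927,  0.02350526, -0.97921276,  1.04282357],
       [ 0.        ,  0.        ,  0.        ,  1.        ]])}
```

View pics/scene0.png

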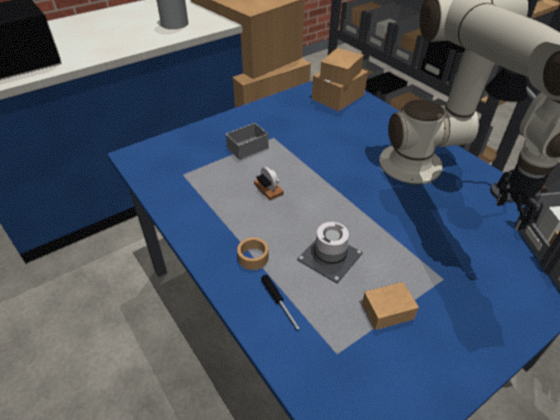

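View pics/top0.png

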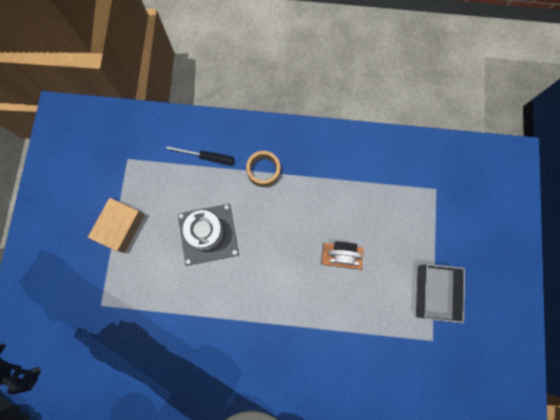

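The scene picture shows the stand with the cap at (268,185) and the canister at (332,245). The top picture shows the stand at (343,255), the canister mouth at (203,229), the tape at (264,168), the carton at (116,224) and the bin at (441,292). Next I'll enlarge both targets in one montage.

```bash
cat > h.py <<'E'
import numpy as np, cv2
from workcell import bot
def cal(n):
    c=bot.calibration(n); T=np.array(c["camera_from_world"]); f=210/np.tan(np.radians(c["vfov"]/2)); return T,f,c["cx"],c["cy"]
def ray(n,p):
    T,f,cx,cy=cal(n); d=T[:3,:3].T@np.array([(p[0]-cx)/f,(p[1]-cy)/f,1]); return -T[:3,:3].T@T[:3,3],d
def onz(n,p,z):
    o,d=ray(n,p); return o+d*(z-o[2])/d[2]
def proj(n,P):
    T,f,cx,cy=cal(n); c=T[:3,:3]@np.array(P)+T[:3,3]; return f*c[0]/c[2]+cx, f*c[1]/c[2]+cy
def tri(pa,pb):
    (o,d),(q,e)=ray("scene",pa),ray("top",pb); A=np.c_[d,-e]; s=np.linalg.lstsq(A,q-o,rcond=None)[0]
    a,b=o+d*s[0],q+e*s[1]; return (a+b)/2,np.linalg.norm(a-b)
def crop(im,x,y,w=50,h=37.5,W=400,H=300):
    M=np.array([[W/w,0,-W/w*(x-w/2)],[0,H/h,-H/h*(y-h/2)]]); return cv2.warpAffine(im,M,(W,H),flags=cv2.INTER_CUBIC)
E
python3 - <<'E'
from h import *
t,s=cv2.imread("pics/top0.png"),cv2.imread("pics/scene0.png")
m=np.vstack([np.hstack([crop(t,343,255),crop(s,268,183)]),np.hstack([crop(t,208,234,80,60),crop(s,330,248,80,60)])])
cv2.imwrite("pics/m0.png",m)
E
```

```text
(no output)
```

View pics/m0.png

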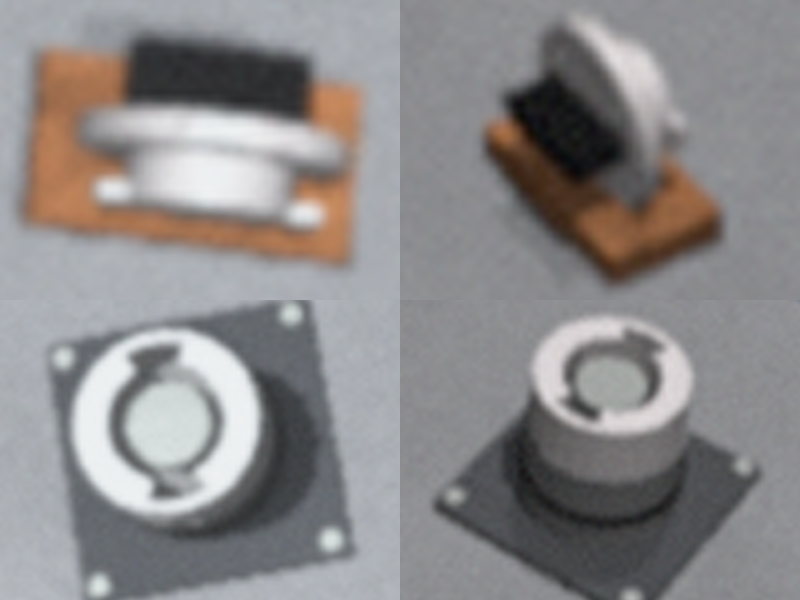

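The montage shows the stand's top face with corners near crop (38,48), (362,88), (352,265), (22,220) (8x). It also shows the mouth ring centred near (168,425) with notches at (153,350) and (178,495) (5x), and the plate bolts.

```bash
python3 - <<'E'
from h import *
t=lambda c:(318+c[0]/8-.0,236.25+c[1]/8)
C=[onz("top",t(c),.018) for c in[(38,48),(362,88),(352,265),(22,220)]]
print("stand",np.round(C,4).tolist(),np.mean(C,0))
for a,b in((0,1),(3,2),(3,0),(2,1)): d=C[b]-C[a];print(np.linalg.norm(d),np.degrees(np.arctan2(d[1],d[0])))
u=lambda c:(168+c[0]/5,204+c[1]/5)
B=[onz("top",u(c),.008) for c in[(63,357),(290,314),(331,540),(99,585)]]
print("bolts",np.round(B,4).tolist(),np.mean(B,0))
for a,b in((0,1),(3,2),(3,0),(2,1)): d=B[b]-B[a];print(np.linalg.norm(d),np.degrees(np.arctan2(d[1],d[0])))
N=[onz("top",u(c),.11) for c in[(153,348),(178,495)]]; d=N[0]-N[1];print("notch",N,np.degrees(np.arctan2(d[1],d[0])),np.linalg.norm(d))
# mouth ring by bright mask
im=cv2.imread("pics/top0.png"); g=im.min(2)
sub=np.zeros_like(g); sub[204:264,168:248]=g[204:264,168:248]
m=(sub>195).astype(np.uint8); n,l,s,_=cv2.connectedComponentsWithStats(m); k=1+s[1:,4].argmax()
c=max(cv2.findContours((l==k).astype(np.uint8),0,1)[0],key=cv2.contourArea)
e=cv2.fitEllipse(cv2.convexHull(c)); print(e,onz("top",e[0],.11))
v=lambda c:(290+c[0]/5-80,218+c[1]/5)
print("scene ring centre",onz("scene",v((612,375)),.11),[onz("scene",v(c),.11) for c in[(648,335),(575,408)]])
# flange: orange/other
print("flange top pts (z=.096)",onz("top",t((215,128)),.096))
# triangulate bar ends (bar top outer edge)
w=lambda c:(268-25+(c[0]-400)/8,183-18.75+c[1]/8)
# camera positions
for n in("top","scene"):print(n,ray(n,(0,0))[0])
for n,p in(("bin",(441,292)),("carton",(116,224)),("tape",(264,168))):print(n,onz("top",p,.03))
E
```

```text
stand [[0.5702, -0.1362, 0.018], [0.5677, -0.2481, 0.018], [0.5071, -0.2482, 0.018], [0.5109, -0.1353, 0.018]] [ 0.53897617 -0.19195612  0.018     ]
0.11195737640119029 -91.30643448259103
0.112952566954374 -91.94947080989323
0.05934726837816473 -0.871690248711545
0.060630275827348805 0.05296901493611194
bolts [[0.4413, 0.2434, 0.008], [0.4771, 0.1224, 0.008], [0.3595, 0.0855, 0.008], [0.3236, 0.2065, 0.008]] [0.40035523 0.16446643 0.008     ]
0.12619080171689726 -73.52427622526817
0.1262631246091977 -73.49426043396002
0.12336088669962822 17.420473388650592
0.12329596370949526 17.454576122555473
notch [array([0.44831121, 0.1760213 , 0.11      ]), array([0.37856979, 0.15389675, 0.11      ])] 17.600942071922603 0.07316667295292283
((201.0521697998047, 228.3301544189453), (35.45588302612305, 37.05995178222656), 45.98508071899414) [0.56231498 0.18552932 0.11      ]
scene ring centre [0.70306469 0.35080116 0.11      ] [array([0.67074373, 0.34214253, 0.11      ]), array([0.73207973, 0.35555713, 0.11      ])]
flange top pts (z=.096) [ 0.53997605 -0.18626671  0.096     ]
top [ 0.4196943  -0.01747356  1.15089223]
scene [1.2139428  0.83729884 1.08656434]
bin [ 0.46771719 -0.45835253  0.03      ]
carton [0.56161436 0.43646268 0.03      ]
tape [0.7627103  0.04701423 0.03      ]
```

```bash
python3 - <<'E'
from h import *
u=lambda c:(168+c[0]/5,204+(c[1]-300)/5)
B=[onz("top",u(c),.008) for c in[(63,357),(290,314),(331,540),(99,585)]]
print("bolts",np.round(B,4).tolist(),np.mean(B,0))
for a,b in((0,1),(3,2),(3,0),(2,1)): d=B[b]-B[a];print(np.linalg.norm(d),np.degrees(np.arctan2(d[1],d[0])))
N=[onz("top",u(c),.11) for c in[(153,348),(178,495)]]; d=N[0]-N[1];print("notch",N,np.mean(N,0),np.degrees(np.arctan2(d[1],d[0])),np.linalg.norm(d))
v=lambda c:(290+(c[0]-400)/5,218+(c[1]-300)/5)
P=[onz("scene",v(c),.11) for c in[(648,335),(575,408)]];d=P[0]-P[1]
print("scene ring centre",onz("scene",v((612,375)),.11),P,np.mean(P,0),np.degrees(np.arctan2(d[1],d[0])))
w=lambda c:(243+(c[0]-400)/8,164.25+c[1]/8)
t=lambda c:(318+c[0]/8,236.25+c[1]/8)
print("bar outer top ends",tri(w((512,98)),t((130,40))),tri(w((578,172)),t((310,58))))
print("flange topmost scene", tri(w((590,22)),t((215,122))))
E
```

```text
bolts [[0.6071, 0.268, 0.008], [0.6446, 0.1434, 0.008], [0.5198, 0.1049, 0.008], [0.4822, 0.2294, 0.008]] [0.56341341 0.18641516 0.008     ]
0.130096739532504 -73.23329754519047
0.13008693869770496 -73.2091367228754
0.13069738672515094 17.162871796450997
0.13064246470398783 17.15873482850958
notch [array([0.59968412, 0.19704658, 0.11      ]), array([0.52566816, 0.17395939, 0.11      ])] [0.56267614 0.18550299 0.11      ] 17.32384409294912 0.07753309373918642
scene ring centre [0.5641615  0.18564814 0.11      ] [array([0.52501259, 0.17287343, 0.11      ]), array([0.59893629, 0.19338019, 0.11      ])] [0.56197444 0.18312681 0.11      ] -164.49574853002665
bar outer top ends (array([ 0.5801671 , -0.16996978,  0.08936189]), np.float64(0.03576392841539782)) (array([ 0.56172726, -0.21541894,  0.01720418]), np.float64(0.040065814687522676))
flange topmost scene (array([ 0.54371131, -0.18721795,  0.10669179]), np.float64(0.008128521721816748))
```

```bash
python3 -m crank '[{"gripper":60,"travel":[0,0,0],"twist":[0,0,0.1625]},{"gripper":60,"travel":[0,0,0],"twist":[0,0,0.1625]},{"gripper":60,"travel":[0,0,0],"twist":[0,0,0.1625]},{"gripper":60,"travel":[0,0,0],"twist":[0,0,0.1625]},{"gripper":60,"travel":[0,0,0],"twist":[0,0,0.1625]},{"gripper":60,"travel":[0,0,0],"twist":[0,0,0.1625]},{"gripper":60,"travel":[0,0,0],"twist":[0,0,0.1625]},{"gripper":60,"travel":[-46,20.6,0],"twist":[0,0,0]},{"gripper":60,"travel":[-46,20.6,0],"twist":[0,0,0]},{"gripper":60,"travel":[-46,20.6,0],"twist":[0,0,0]},{"gripper":60,"travel":[-46,20.6,0],"twist":[0,0,0]},{"gripper":60,"travel":[-46,20.6,0],"twist":[0,0,0]}]' 60; python3 -c "
from workcell import bot;o=bot.get_obs();print(o['q'],o['ee_pos'],o['tcp_rot'])"
```

```text
time: 1.6
ee_pos: [0.3341, 0.2678, 0.231]
tcp_rot: [-180.0, 0.0, 90.0]
wrist_force: [0.9, 1.0, 0.3]
opening: 0.0603
grasp_force: 0.0
[ 3.87194963e+01 -1.15607056e+01 -5.71395725e+00  9.58571347e+01
 -4.38601726e-03  1.28670364e+02] [0.33406797 0.26779763 0.23103873] [-1.79994631e+02  9.91419016e-03  9.00491334e+01]
```

```bash
python3 -m crank '[{"gripper":40,"travel":[-51,22.9,0],"twist":[0,0,0]},{"gripper":40,"travel":[-51,22.9,0],"twist":[0,0,0]},{"gripper":40,"travel":[-51,22.9,0],"twist":[0,0,0]},{"gripper":40,"travel":[-51,22.9,0],"twist":[0,0,0]},{"gripper":40,"travel":[-51,22.9,0],"twist":[0,0,0]},{"gripper":40,"travel":[-51,22.9,0],"twist":[0,0,0]},{"gripper":40,"travel":[-51,22.9,0],"twist":[0,0,0]},{"gripper":40,"travel":[-51,22.9,0],"twist":[0,0,0]},{"gripper":40,"travel":[-51,22.9,0],"twist":[0,0,0]},{"gripper":40,"travel":[0,0,45],"twist":[0,0,0]},{"gripper":40,"travel":[0,0,45],"twist":[0,0,0]},{"gripper":40,"travel":[0,0,0],"twist":[0,0,0]}]' 60
python3 - <<'E'
from h import *
s,t=bot.camera("scene"),bot.camera("top")
t0=cv2.imread("pics/top0.png")
m=np.vstack([np.hstack([crop(s[...,::-1],268,170,60,45),crop(t[...,::-1],343,245,70,52.5)]),np.hstack([crop(cv2.imread("pics/scene0.png"),268,183),crop(t0,343,250,60,45)])])
cv2.imwrite("pics/m1.png",m)
E
```

```text
time: 3.1
ee_pos: [0.538, -0.189, 0.1375]
tcp_rot: [-179.6, -0.1, 90.0]
wrist_force: [0.5, -0.6, 0.4]
opening: 0.0402
grasp_force: 0.0
```

View pics/m1.png

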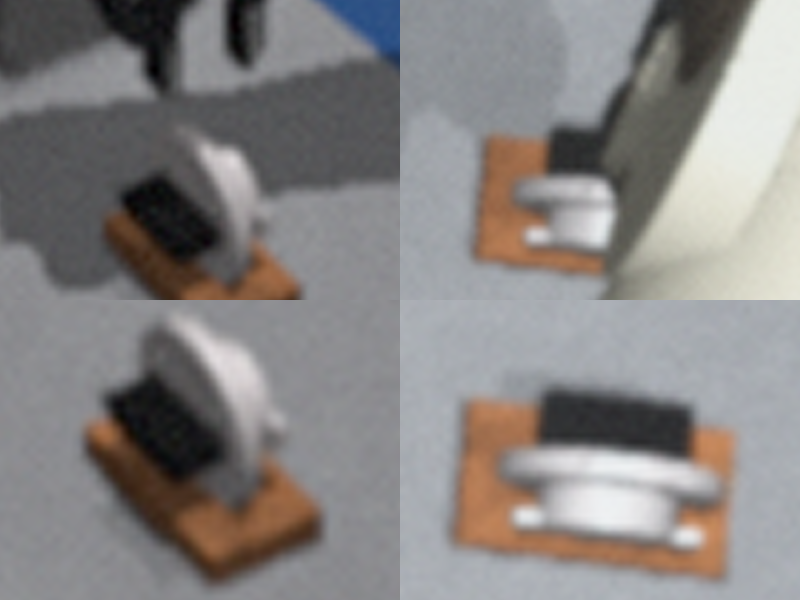

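The fingers straddle the flange rim in the scene view, with tips at crop (163,90) and (245,68) and the rim top at (195,135). I'll check the numbers.

```bash
python3 - <<'E'
from h import *
t=lambda c:(318+c[0]/8,236.25+c[1]/8)
E=[onz("top",t(c),.055) for c in[(82,128),(346,155)]];print(E,np.mean(E,0))
for x in(.535,.54,.545):
  for n in("scene","top"):
    p=np.array(proj(n,(x,-.192,.096))); q=((p-[243,164.25])*8+[400,0]) if n=="scene" else (p-[318,236.25])*8
    print(x,n,q)
for P in((.54,-.137,.018),(.54,-.247,.018)): print(((np.array(proj("top",P))-[318,236.25])*8))
E
```

```text
[array([ 0.54020035, -0.14890762,  0.055     ]), array([ 0.54010038, -0.23659403,  0.055     ])] [ 0.54015037 -0.19275083  0.055     ]
0.535 scene [609.85357953  30.31746707]
0.535 top [231.90893682 145.33437124]
0.54 scene [600.46112226  34.44760774]
0.54 top [232.9260912  129.73593478]
0.545 scene [591.0438862   38.58864437]
0.545 top [233.94130151 114.16731129]
[ 33.54010853 135.5825219 ]
[354.07848253 168.02599891]
```

```bash
python3 -m crank '[{"gripper":40,"travel":[-4,2.5,18],"twist":[0,0,0]},{"gripper":40,"travel":[0,0,18],"twist":[0,0,0]},{"gripper":40,"travel":[0,0,18],"twist":[0,0,0]},{"gripper":40,"travel":[0,0,0],"twist":[0,0,0]},{"gripper":20,"travel":[0,0,0],"twist":[0,0,0]},{"gripper":20,"travel":[0,0,0],"twist":[0,0,0]},{"gripper":4,"travel":[0,0,0],"twist":[0,0,0]},{"gripper":4,"travel":[0,0,0],"twist":[0,0,0]},{"gripper":4,"travel":[0,0,0],"twist":[0,0,0]},{"gripper":4,"travel":[0,0,0],"twist":[0,0,0]}]' 60
```

```text
time: 4.45
ee_pos: [0.543, -0.1937, 0.0881]
tcp_rot: [179.9, 0.0, 90.0]
wrist_force: [-0.8, -0.2, 5.7]
opening: 0.0074
grasp_force: 60.7
```

```bash
python3 - <<'E'
from h import *
s,t=bot.camera("scene"),bot.camera("top")
cv2.imwrite("pics/m2.png",np.hstack([crop(s[...,::-1],268,175,50,50,400,400),crop(t[...,::-1],343,250,50,50,400,400)]))
o=bot.get_obs();print(o)
E
```

```text
{'time': 4.55, 'q': array([-1.96351438e+01,  8.09712358e+00, -2.34568479e+00,  7.94861600e+01,
       -3.86153963e-03,  7.03407891e+01]), 'qd': array([ 0.09147523,  0.00357642,  0.01751491,  0.07598288, -0.00562066,
        0.07816319]), 'joint_efforts': array([  0.2050029 , -52.52053857,  44.24136043,  -0.40050463,
         0.08042392,  -0.06224873]), 'ee_pos': array([ 0.5429276 , -0.19372354,  0.08807973]), 'tcp_rot': array([1.79934408e+02, 2.75332559e-02, 9.00240490e+01]), 'wrist_force': array([-0.12759306,  1.30711009,  6.37271976]), 'torque': array([ 0.01815677,  0.20132968, -0.08163177]), 'grasp_force': 60.707963705062866, 'opening': 0.007670375343158252}
```

View pics/m2.png

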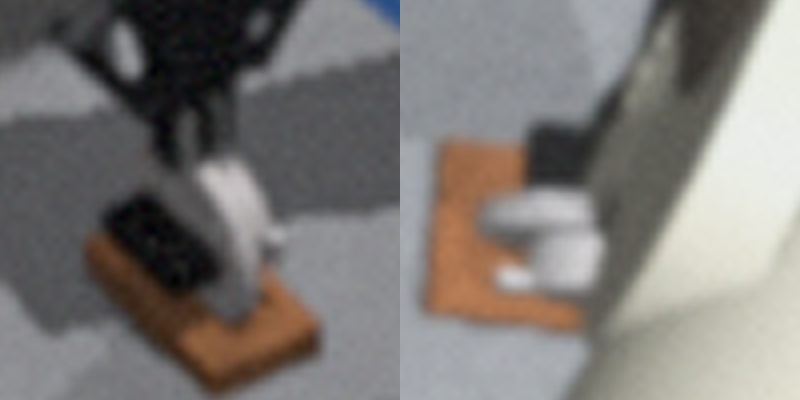

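```bash
python3 -m crank '[{"gripper":25,"travel":[0,0,0],"twist":[0,0,0]},{"gripper":25,"travel":[0,0,0],"twist":[0,0,0]},{"gripper":25,"travel":[0,0,0],"twist":[0,0,0]}]' 60;  python3 -m crank '[{"gripper":13,"travel":[0,0,0],"twist":[0,0,0]},{"gripper":13,"travel":[0,0,0],"twist":[0,0,0]},{"gripper":13,"travel":[0,0,0],"twist":[0,0,0]}]' 60
```

```text
time: 4.92
ee_pos: [0.5425, -0.1935, 0.087]
tcp_rot: [-180.0, -0.0, 90.0]
wrist_force: [-0.4, -0.0, -0.5]
opening: 0.0251
grasp_force: 0.0
time: 5.3
ee_pos: [0.5426, -0.1935, 0.0873]
tcp_rot: [180.0, -0.0, 90.0]
wrist_force: [-0.5, -0.6, -0.5]
opening: 0.0129
grasp_force: 0.0
```

```bash
python3 -m crank '[{"gripper":25,"travel":[0,-2,0],"twist":[0,0,0]},{"gripper":25,"travel":[0,0,2.5],"twist":[0,0,0]},{"gripper":25,"travel":[0,0,2.5],"twist":[0,0,0]},{"gripper":13,"travel":[0,0,0],"twist":[0,0,0]},{"gripper":13,"travel":[0,0,0],"twist":[0,0,0]},{"gripper":3,"travel":[0,0,0],"twist":[0,0,0]},{"gripper":3,"travel":[0,0,0],"twist":[0,0,0]},{"gripper":3,"travel":[0,0,0],"twist":[0,0,0]}]' 60
```

```text
time: 6.3
ee_pos: [0.5407, -0.1936, 0.0825]
tcp_rot: [180.0, 0.0, 90.0]
wrist_force: [-0.6, 0.5, 2.0]
opening: 0.0079
grasp_force: 61.5
```

Good depth now. I'll lift gently and check that the cap comes along.

```bash
python3 -m crank '[{"gripper":3,"travel":[0,0,-5],"twist":[0,0,0]},{"gripper":3,"travel":[0,0,-10],"twist":[0,0,0]},{"gripper":3,"travel":[0,0,-15],"twist":[0,0,0]},{"gripper":3,"travel":[0,0,-25],"twist":[0,0,0]},{"gripper":3,"travel":[0,0,-25],"twist":[0,0,0]},{"gripper":3,"travel":[0,0,0],"twist":[0,0,0]}]' 80
python3 - <<'E'
from h import *
s,t=bot.camera("scene"),bot.camera("top")
cv2.imwrite("pics/m3.png",np.hstack([crop(s[...,::-1],268,165,60,60,400,400),crop(t[...,::-1],343,245,60,60,400,400)]))
E
```

```text
time: 7.05
ee_pos: [0.5417, -0.194, 0.165]
tcp_rot: [179.8, 0.1, 90.0]
wrist_force: [0.2, -0.5, -1.4]
opening: 0.0075
grasp_force: 82.1
```

View pics/m3.png

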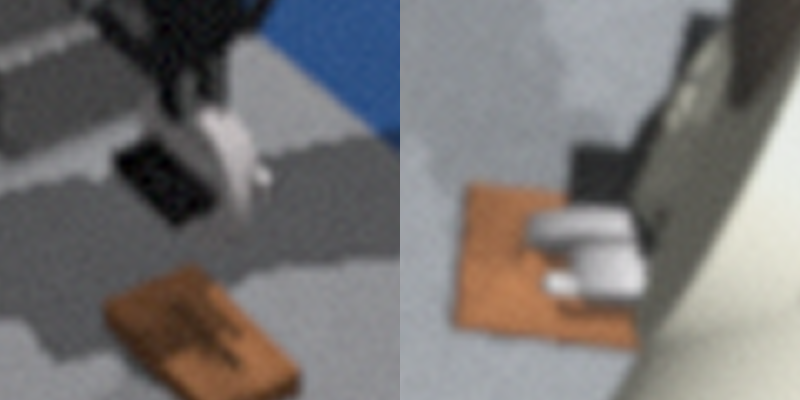

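The cap hangs plumb in the grip, clear of the stand. Next I'll move it to free bench and tilt.

```bash
python3 -m crank '[{"gripper":3,"travel":[40,-10,0],"twist":[0,0,0]},{"gripper":3,"travel":[40,-10,0],"twist":[0,0,0]},{"gripper":3,"travel":[40,-10,0],"twist":[0,0,0]},{"gripper":3,"travel":[40,-10,0],"twist":[0,0,0]},{"gripper":3,"travel":[0,0,0],"twist":[-0.15,0,0]},{"gripper":3,"travel":[0,0,0],"twist":[-0.15,0,0]},{"gripper":3,"travel":[0,0,0],"twist":[-0.15,0,0]},{"gripper":3,"travel":[0,0,0],"twist":[-0.15,0,0]},{"gripper":3,"travel":[0,0,0],"twist":[-0.15,0,0]},{"gripper":3,"travel":[0,0,0],"twist":[-0.15,0,0]},{"gripper":3,"travel":[0,0,0],"twist":[-0.147,0,0]},{"gripper":3,"travel":[0,0,0],"twist":[0,0,0]}]' 80;python3 -c "
from workcell import bot;o=bot.get_obs();print(o['q'])"
```

```text
time: 8.65
ee_pos: [0.5607, -0.0428, 0.1526]
tcp_rot: [122.6, -0.3, 90.4]
wrist_force: [-1.6, -0.2, -2.5]
opening: 0.0075
grasp_force: 82.1
[ -8.0414389  -48.45687507 -58.37277198  23.02933437   7.26195242
  85.7108998 ]
```

```bash
python3 -m crank '[{"gripper":3,"travel":[-3,-12.5,15],"twist":[0,0,0]},{"gripper":3,"travel":[-3,-12.5,15],"twist":[0,0,0]},{"gripper":3,"travel":[-3,-12.5,15],"twist":[0,0,0]},{"gripper":3,"travel":[-3,-12.5,15],"twist":[0,0,0]},{"gripper":3,"travel":[-3,-12.5,15],"twist":[0,0,0]},{"gripper":3,"travel":[0,0,0],"twist":[0,0,0]}]' 80;python3 -c "
from workcell import bot;o=bot.get_obs();print(o['q'],o['tcp_rot'],o['ee_pos'])"
```

```text
time: 9.4
ee_pos: [0.5917, -0.057, 0.0633]
tcp_rot: [122.6, -0.3, 90.4]
wrist_force: [-0.4, -0.1, -2.2]
opening: 0.0078
grasp_force: 82.1
[ -9.60713605 -34.96204838 -62.61134457   5.36737389   8.59423861
  84.83279032] [122.60015943  -0.31945978  90.40582186] [ 0.59165934 -0.05695245  0.06333481]
```

```bash
python3 -m crank '[{"gripper":3,"travel":[0,-1,4.5],"twist":[0,0,0]},{"gripper":3,"travel":[0,-1,4.5],"twist":[0,0,0]},{"gripper":3,"travel":[0,-1,4],"twist":[0,0,0]},{"gripper":3,"travel":[0,0,0],"twist":[0,0,0]}]' 80;python3 - <<'E'
from h import *
o=bot.get_obs();print(o['q'],o['ee_pos'])
s,t=bot.camera("scene"),bot.camera("top")
x,y=proj("scene",(.62,-.057,.04)); a,b=proj("top",(.62,-.057,.04))
cv2.imwrite("pics/m4.png",np.hstack([crop(s[...,::-1],x,y,60,60,400,400),crop(t[...,::-1],a,b,60,60,400,400)]))
E
```

```text
time: 9.9
ee_pos: [0.602, -0.0569, 0.0559]
tcp_rot: [122.3, -0.3, 90.4]
wrist_force: [-0.8, -1.1, -2.0]
opening: 0.0072
grasp_force: 82.0
[ -9.34549335 -31.82105163 -62.15377333   2.35563773   8.39192615
  84.97950325] [ 0.60199297 -0.05691757  0.05590829]
```

View pics/m4.png

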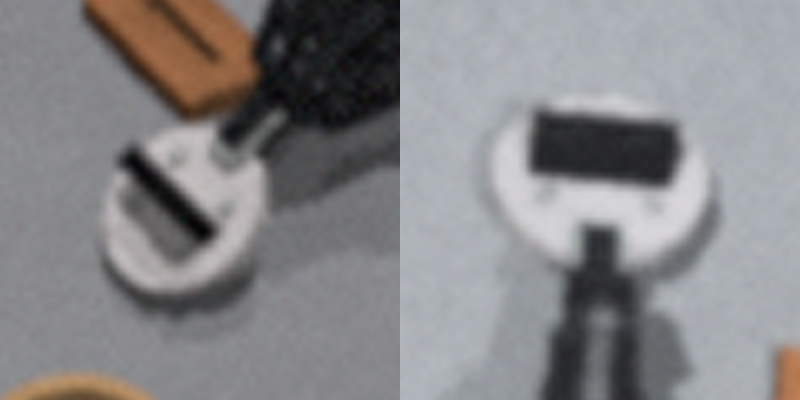

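The picture shows the cap tilted with its bar up, just above the bench. I'll set it down and release.

```bash
python3 -m crank '[{"gripper":3,"travel":[0,-1.2,0.8],"twist":[0,0,0]},{"gripper":3,"travel":[0,-1.2,0.8],"twist":[0,0,0]},{"gripper":3,"travel":[0,0,0],"twist":[0,0,0]}]' 80; python3 -m crank '[{"gripper":18,"travel":[0,0,0],"twist":[0,0,0]},{"gripper":18,"travel":[0,0,-5],"twist":[0,0,0]},{"gripper":18,"travel":[0,0,-25],"twist":[0,0,0]},{"gripper":18,"travel":[0,0,-45],"twist":[0,0,0]},{"gripper":18,"travel":[0,0,-45],"twist":[0,0,0]},{"gripper":18,"travel":[0,0,0],"twist":[0,0,0]}]' 60;python3 - <<'E'
from h import *
o=bot.get_obs();print(o['q'],o['ee_pos'])
s,t=bot.camera("scene"),bot.camera("top")
cv2.imwrite("pics/top5.png",t[...,::-1]);cv2.imwrite("pics/scene5.png",s[...,::-1])
x,y=proj("scene",(.62,-.057,.02)); a,b=proj("top",(.62,-.057,.02));print(x,y,a,b)
cv2.imwrite("pics/m5.png",np.hstack([crop(s[...,::-1],x,y,60,60,400,400),crop(t[...,::-1],a,b,60,60,400,400)]))
E
```

```text
time: 10.38
ee_pos: [0.602, -0.057, 0.0531]
tcp_rot: [122.3, -0.3, 90.4]
wrist_force: [-0.9, -0.5, -1.9]
opening: 0.0074
grasp_force: 82.1
time: 11.12
ee_pos: [0.5454, -0.0692, 0.0899]
tcp_rot: [122.0, -0.5, 90.7]
wrist_force: [0.4, -0.1, -0.7]
opening: 0.0176
grasp_force: 0.0
[-13.61972414 -48.56430505 -65.72040998  15.7364409   12.39415813
  82.6673249 ] [ 0.54535963 -0.06919403  0.08994272]
271.30430359363163 215.1826222296685 295.82397923234964 221.5974452747259
```

View pics/m5.png

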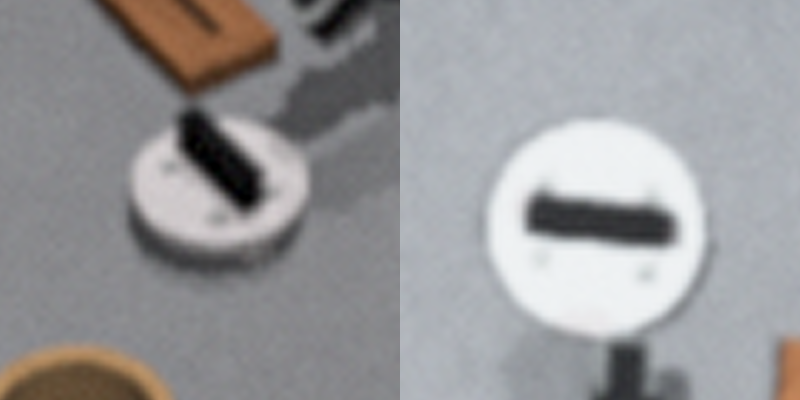

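The cap lies flat with its bar up, nearly along y: crop (128,213) to (277,227), flange disc centred at (197,226). I'll straighten the tool and measure the cap.

```bash
python3 -m crank '[{"gripper":50,"travel":[0,15,-8],"twist":[0.12,0,0]},{"gripper":50,"travel":[0,25,-10],"twist":[0.15,0,0]},{"gripper":50,"travel":[0,20,-20],"twist":[0.15,0,0]},{"gripper":50,"travel":[0,15,-20],"twist":[0.15,0,0]},{"gripper":50,"travel":[0,0,-20],"twist":[0.15,0,0]},{"gripper":50,"travel":[0,0,0],"twist":[0.15,0,0]},{"gripper":50,"travel":[0,0,0],"twist":[0.145,0,0]},{"gripper":50,"travel":[0,0,0],"twist":[0,0,0]}]' 60
python3 - <<'E'
from h import *
t=cv2.imread("pics/top5.png"); s=cv2.imread("pics/scene5.png")
def big(m):
    c=max(cv2.findContours(m.astype(np.uint8),0,1)[0],key=cv2.contourArea); return cv2.convexHull(c)
for n,im,c in(("top",t,(296,224)),("scene",s,(269,212))):
    r=np.zeros(im.shape[:2],bool); w=20 if n=="top" else 16; r[c[1]-w:c[1]+w,c[0]-w:c[0]+w]=1
    g=im.max(2); 
    e=cv2.fitEllipse(big(r&(im.min(2)>(190 if n=="top" else 175)))); print(n,"disc",e,onz(n,e[0],.028))
    q=cv2.minAreaRect(big(r&(g<85))); 
    if n=="top":
        B=[onz(n,p,.054) for p in cv2.boxPoints(q)]; print("bar",onz(n,q[0],.052),np.round(B,4).tolist())
        for i in(0,1): d=B[i+1]-B[i]; print(np.linalg.norm(d),np.degrees(np.arctan2(d[1],d[0])))
o=bot.get_obs();print(o['q'],o['tcp_rot'])
E
```

```text
time: 12.22
ee_pos: [0.5503, -0.0689, 0.1992]
tcp_rot: [-179.3, -0.5, 90.9]
wrist_force: [-0.3, 0.4, 0.2]
opening: 0.0499
grasp_force: 0.0
top disc ((295.16949462890625, 225.49134826660156), (32.36012649536133, 32.616695404052734), 57.74647521972656) [ 0.60754814 -0.05590501  0.028     ]
bar [ 0.60527051 -0.05703197  0.052     ] [[0.6, -0.0296, 0.054], [0.6112, -0.0299, 0.054], [0.6098, -0.0844, 0.054], [0.5987, -0.0839, 0.054]]
0.011194352886603155 -1.5831611313262832
0.054490678977828534 -91.45815810338851
scene disc ((273.7818298339844, 212.38145446777344), (17.589645385742188, 24.592912673950195), 89.8664779663086) [ 0.61001689 -0.05653698  0.028     ]
[-7.37086689  5.80551643  7.40015913 92.3252969   0.44669696 81.75582454] [-179.34091837   -0.5468158    90.8673152 ]
```

```bash
cat >> h.py <<'E'
from scipy.spatial.transform import Rotation as Ro
def go(P,yaw):
    o=bot.get_obs(); R=Ro.from_euler("xyz",o["tcp_rot"],degrees=True); T=Ro.from_euler("xyz",[180,0,yaw],degrees=True)
    print("pos",np.round(o["ee_pos"],4),"rot",np.round(o["tcp_rot"],2))
    print("travel mm (before turn)",np.round(R.inv().apply(np.array(P)-o["ee_pos"])*1000,1),"(after)",np.round(T.inv().apply(np.array(P)-o["ee_pos"])*1000,1),"twist",np.round((R.inv()*T).as_rotvec(),4))
E
python3 -c "
from h import *
go((.607,-.0565,.032),88.5)"
```

```text
pos [ 0.5503 -0.0689  0.1992] rot [-179.34   -0.55   90.87]
travel mm (before turn) [ 10.   58.8 166.6] (after) [ 13.9  56.3 167.2] twist [-0.0117 -0.0093  0.0414]
```

```bash
python3 -m crank '[{"gripper":50,"travel":[0,0,0],"twist":[-0.0117,-0.0093,0.0414]},{"gripper":50,"travel":[7,28,20],"twist":[0,0,0]},{"gripper":50,"travel":[7,28,30],"twist":[0,0,0]},{"gripper":50,"travel":[0,0,30],"twist":[0,0,0]},{"gripper":50,"travel":[0,0,20],"twist":[0,0,0]},{"gripper":50,"travel":[0,0,0],"twist":[0,0,0]}]' 60
python3 -c "
from h import *
go((.607,-.0565,.032),88.5)"
```

```text
time: 12.98
ee_pos: [0.6043, -0.0566, 0.1025]
tcp_rot: [179.6, 0.0, 88.5]
wrist_force: [0.1, 0.4, 0.8]
opening: 0.0501
grasp_force: 0.0
pos [ 0.6043 -0.0566  0.1025] rot [1.7963e+02 1.0000e-02 8.8450e+01]
travel mm (before turn) [ 0.2  2.2 70.5] (after) [ 0.2  2.7 70.5] twist [ 0.0064  0.0001 -0.0009]
```

```bash
python3 -m crank '[{"gripper":50,"travel":[0,2.5,25],"twist":[0,0,0]},{"gripper":50,"travel":[0,0,25],"twist":[0,0,0]},{"gripper":50,"travel":[0,0,13],"twist":[0,0,0]},{"gripper":50,"travel":[0,0,4],"twist":[0,0,0]},{"gripper":50,"travel":[0,0,0],"twist":[0,0,0]},{"gripper":50,"travel":[0,0,0],"twist":[0,0,0]}]' 60
python3 -c "
from h import *
go((.607,-.0565,.032),88.5)"
```

```text
time: 13.72
ee_pos: [0.6086, -0.057, 0.0367]
tcp_rot: [179.6, 0.0, 88.4]
wrist_force: [-0.2, 0.3, -0.1]
opening: 0.0503
grasp_force: 0.0
pos [ 0.6086 -0.057   0.0367] rot [1.7962e+02 1.0000e-02 8.8440e+01]
travel mm (before turn) [ 0.4 -1.6  4.7] (after) [ 0.4 -1.6  4.7] twist [ 0.0066  0.0002 -0.001 ]
```

```bash
python3 -m crank '[{"gripper":50,"travel":[0.4,-1.6,4.5],"twist":[0.0066,0,0]},{"gripper":30,"travel":[0,0,0],"twist":[0,0,0]},{"gripper":20,"travel":[0,0,0],"twist":[0,0,0]},{"gripper":5,"travel":[0,0,0],"twist":[0,0,0]},{"gripper":5,"travel":[0,0,0],"twist":[0,0,0]},{"gripper":5,"travel":[0,0,0],"twist":[0,0,0]},{"gripper":5,"travel":[0,0,0],"twist":[0,0,0]}]' 70
python3 - <<'E'
from h import *
go((.607,-.0565,.12),88.5)
E
```

```text
time: 14.6
ee_pos: [0.6065, -0.0565, 0.0313]
tcp_rot: [-179.9, 0.0, 88.4]
wrist_force: [-0.1, -0.2, 2.1]
opening: 0.0128
grasp_force: 68.9
pos [ 0.6065 -0.0565  0.0313] rot [-1.7993e+02  1.0000e-02  8.8440e+01]
travel mm (before turn) [  0.    0.3 -88.7] (after) [  0.    0.5 -88.7] twist [-0.0012  0.0002 -0.001 ]
```

```bash
python3 -m crank '[{"gripper":5,"travel":[0,0,-20],"twist":[0,0,0]},{"gripper":5,"travel":[0,0,-35],"twist":[0,0,0]},{"gripper":5,"travel":[0,0,-50],"twist":[0,0,0]},{"gripper":5,"travel":[0,0,-50],"twist":[0,0,0]},{"gripper":5,"travel":[0,0,0],"twist":[0,0,0]}]' 80
python3 -m crank '[{"gripper":5,"travel":[0,0,0],"twist":[0,0,-0.1726]},{"gripper":5,"travel":[0,0,0],"twist":[0,0,-0.1726]},{"gripper":5,"travel":[0,0,0],"twist":[0,0,-0.1726]},{"gripper":5,"travel":[0,0,0],"twist":[0,0,-0.1726]},{"gripper":5,"travel":[0,0,0],"twist":[0,0,-0.1726]},{"gripper":5,"travel":[0,0,0],"twist":[0,0,-0.1726]},{"gripper":5,"travel":[0,0,0],"twist":[0,0,-0.1726]},{"gripper":5,"travel":[0,0,0],"twist":[0,0,-0.1726]},{"gripper":5,"travel":[0,0,0],"twist":[0,0,-0.1726]},{"gripper":5,"travel":[0,0,0],"twist":[0,0,-0.1726]},{"gripper":5,"travel":[0,0,0],"twist":[0,0,-0.1726]},{"gripper":5,"travel":[0,0,0],"twist":[0,0,0]}]' 80
python3 - <<'E'
from h import *
go((.563,.186,.185),197.2); print(bot.get_obs()['q'])
E
```

```text
time: 15.22
ee_pos: [0.6082, -0.0566, 0.1919]
tcp_rot: [179.7, 0.0, 88.4]
wrist_force: [-0.4, -0.2, -1.5]
opening: 0.0122
grasp_force: 78.5
time: 16.73
ee_pos: [0.6063, -0.0564, 0.1855]
tcp_rot: [179.9, -0.2, -162.8]
wrist_force: [-0.8, 0.5, -1.6]
opening: 0.0125
grasp_force: 78.2
pos [ 0.6063 -0.0564  0.1855] rot [ 1.7995e+02 -1.6000e-01 -1.6284e+02]
travel mm (before turn) [-30.2 244.4   0.6] (after) [-30.3 244.3   0.5] twist [ 0.0009 -0.0028 -0.0007]
[-5.30823697e+00  1.26540893e+01  1.36247246e+01  9.11375852e+01
 -1.20774455e-02 -2.24654806e+01]
```

```bash
python3 -m crank '[{"gripper":5,"travel":[-5,40,0],"twist":[0,0,0]},{"gripper":5,"travel":[-5,40,0],"twist":[0,0,0]},{"gripper":5,"travel":[-5,41,0],"twist":[0,0,0]},{"gripper":5,"travel":[-5,41,0],"twist":[0,0,0]},{"gripper":5,"travel":[-5,41,0],"twist":[0,0,0]},{"gripper":5,"travel":[-5,41,0],"twist":[0,0,0]},{"gripper":5,"travel":[0,0,10],"twist":[0,-0.0028,0]},{"gripper":5,"travel":[0,0,0],"twist":[0,0,0]}]' 80
python3 - <<'E'
from h import *
go((.563,.186,.160),197.2); o=bot.get_obs(); print(o['q'],o['opening'])
p=o['ee_pos']; s,t=bot.camera("scene"),bot.camera("top")
cv2.imwrite("pics/scene6.png",s[...,::-1]);cv2.imwrite("pics/top6.png",t[...,::-1])
x,y=proj("scene",(.563,.186,.13)); a,b=proj("top",(.563,.186,.13)); print(x,y,a,b)
cv2.imwrite("pics/m6.png",np.hstack([crop(s[...,::-1],x,y,60,60,400,400),crop(t[...,::-1],a,b,60,60,400,400)]))
E
```

```text
time: 17.73
ee_pos: [0.5625, 0.1851, 0.1749]
tcp_rot: [180.0, -0.1, -162.9]
wrist_force: [-0.0, -0.1, -2.0]
opening: 0.0124
grasp_force: 78.5
pos [0.5625 0.1851 0.1749] rot [ 1.800e+02 -5.000e-02 -1.629e+02]
travel mm (before turn) [-0.8  0.7 14.9] (after) [-0.8  0.7 14.9] twist [ 0.0001 -0.0009 -0.0017]
[1.82132465e+01 1.00582353e+01 9.44869949e+00 8.94419682e+01
 4.93557259e-03 1.11061631e+00] 0.01238446103368178
333.32286163634785 228.27793581748364 199.51206991555688 226.81277285236433
```

View pics/m6.png

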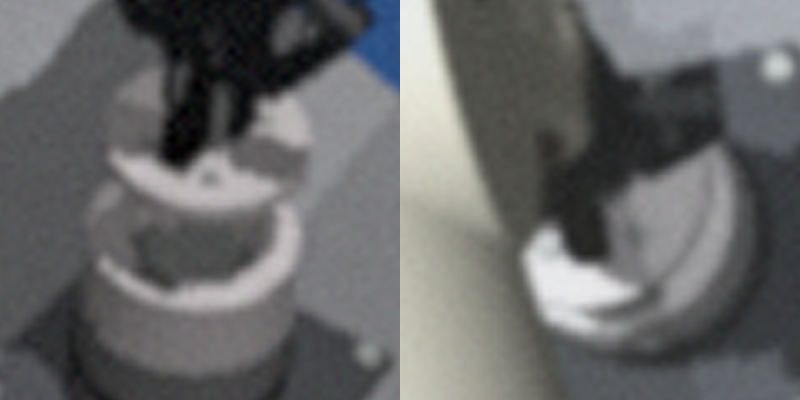

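The cap is held level above the mouth in the scene crop: flange edges at columns about 107 and 312, lower edge at row 212; rim outer edges at about 88 and 303, lower edge at row 310. I'll compare that with projected extents.

```bash
python3 - <<'E'
from h import *
def ext(n,c,r,zs,o):
    a=np.linspace(0,2*np.pi,180); P=np.array([proj(n,(c[0]+r*np.cos(k),c[1]+r*np.sin(k),z)) for z in zs for k in a]); P=(P-o)*6.6667
    return np.round(np.r_[P.min(0),P.max(0)],0)
o=np.array([303.32,198.28]); p=np.array([169.51,196.81])
for c in((.5625,.1851),(.5675,.1851),(.5625,.1901)):
    print("cap scene",ext("scene",c,.045,(.1616,.1716),o),"top",ext("top",c,.045,(.1616,.1716),p))
    print("rim scene",ext("scene",c,.047,(.11,),o),"top",ext("top",c,.047,(.11,),p))
# measured by mask, column profile
s=cv2.imread("pics/scene6.png"); t=cv2.imread("pics/top6.png")
S=crop(s,333.32,228.28,60,60,400,400).min(2); T=crop(t,199.51,226.81,60,60,400,400).min(2)
for r in(130,150,160,170): print("scene row",r,S[r,90:125:3],S[r,285:330:4])
for r in(240,260,280): print("scene rim row",r,S[r,75:115:3],S[r,270:325:4])
for c in(190,209,225): print("scene col",c,S[190:235:4,c],S[280:330:4,c])
for r in(180,200,220,240): print("top row",r,T[r,315:365:4])
E
```

```text
cap scene [102.  60. 312. 224.] top [ 57.  62. 310. 311.]
rim scene [ 91. 154. 302. 308.] top [ 89.  90. 334. 332.]
cap scene [ 93.  65. 303. 229.] top [ 59.  48. 312. 297.]
rim scene [ 82. 158. 293. 313.] top [ 91.  77. 336. 319.]
cap scene [109.  66. 320. 231.] top [ 44.  60. 297. 309.]Traceback (most recent call last):
  File "<stdin>", line 8, in <module>
  File "<stdin>", line 3, in ext
  File "h.py", line 10, in proj
    T,f,cx,cy=cal(n); c=T[:3,:3]@np.array(P)+T[:3,3]; return f*c[0]/c[2]+cx, f*c[1]/c[2]+cy
              ~~~^^^
  File "h.py", line 4, in cal
    c=bot.calibration(n); T=np.array(c["camera_from_world"]); f=210/np.tan(np.radians(c["vfov"]/2)); return T,f,c["cx"],c["cy"]
ValueError: time passes only in moves, steps and waits
```

```bash
sed -i 's/^def cal(n):/import functools\n@functools.lru_cache\ndef cal(n):/' h.py; python3 - <<'E'
from h import *
s=cv2.imread("pics/scene6.png"); t=cv2.imread("pics/top6.png")
S=crop(s,333.32,228.28,60,60,400,400).min(2); T=crop(t,199.51,226.81,60,60,400,400).min(2)
for r in(130,150,160): print("scene row",r,S[r,90:125:3],S[r,285:330:4])
for r in(240,260): print("scene rim row",r,S[r,75:115:3],S[r,270:325:4])
for c in(190,209,225): print("scene col",c,S[190:240:4,c],S[280:330:4,c])
for r in(220,240,260): print("top row",r,T[r,275:365:5])
E
```

```text
scene row 130 [ 82  84  88  89  87  87  92  98 100  99 100 100] [180 182 183 183 179 171 158 147 144 143 144 143]
scene row 150 [ 87  85  82  81  81  87  98 111 121 125 122 112] [106 112 117 117 118 123 131 140 143 144 142 143]
scene row 160 [ 84  84  84  84  84  92 107 125 143 156 163 161] [ 93  92  91  92  97 108 123 137 140 142 142 144]
scene rim row 240 [ 84  84  83  84  87  91  94  97  98  98  98  98  98 100] [113 139 166 182 188 185 176 161 142 124 117 118 124 125]
scene rim row 260 [ 87  84  81  78  76  77  85  95 113 130 139 134 121 111] [182 191 191 192 185 175 156 136 124 118 118 120 122 123]
scene col 190 [186 186 182 171 150 128 109  99  88  81  78  76  75] [102 120 143 165 178 181 174 155 132 116 109 113 112]
scene col 209 [176 186 183 176 160 142 121 106  93  83  80  77  75] [111 137 165 182 186 181 171 153 132 121 111 110 111]
scene col 225 [183 186 183 176 159 139 119 107  92  82  79  76  76] [115 143 169 184 189 183 170 147 125 116 111 111 113]
top row 220 [152 152 150 144 139 132 137 153 161 161 151 133 107  86  75  68  58  48]
top row 240 [152 148 136 127 130 144 157 158 156 151 136 112  90  78  76  71  57  45]
top row 260 [131 127 135 148 153 155 155 154 146 127 104  87  81  78  72  61  51  45]
```

Measured edges match the predictions within about 1 mm, so the cap is over the mouth. I'll lower it gently and watch the force.

```bash
python3 -m crank '[{"gripper":5,"travel":[0,0,12],"twist":[0,0,0]},{"gripper":5,"travel":[0,0,10],"twist":[0,0,0]},{"gripper":5,"travel":[0,0,6],"twist":[0,0,0]},{"gripper":5,"travel":[0,0,0],"twist":[0,0,0]},{"gripper":5,"travel":[0,0,0],"twist":[0,0,0]}]' 80;  python3 -m crank '[{"gripper":5,"travel":[0,0,4],"twist":[0,0,0]},{"gripper":5,"travel":[0,0,3],"twist":[0,0,0]},{"gripper":5,"travel":[0,0,3],"twist":[0,0,0]},{"gripper":5,"travel":[0,0,0],"twist":[0,0,0]}]' 80;python3 - <<'E'
from h import *
o=bot.get_obs();print(o['wrist_force'],o['torque']);go((.5627,.1853,.1333),197.2)
E
```

```text
time: 18.45
ee_pos: [0.5632, 0.1855, 0.1485]
tcp_rot: [180.0, 0.1, -162.8]
wrist_force: [-0.5, -0.9, -1.0]
opening: 0.013
grasp_force: 78.5
time: 18.95
ee_pos: [0.5629, 0.1855, 0.1378]
tcp_rot: [180.0, 0.0, -162.8]
wrist_force: [0.7, -0.3, -1.0]
opening: 0.0125
grasp_force: 78.5
[ 0.70291915 -0.33091216 -0.97657424] [-0.06050586 -0.03335817  0.00752648]
pos [0.5629 0.1855 0.1378] rot [ 1.7998e+02  4.0000e-02 -1.6278e+02]
travel mm (before turn) [ 0.3 -0.1  4.5] (after) [ 0.3 -0.1  4.5] twist [0.0004 0.0007 0.0004]
```

```bash
python3 -m crank '[{"gripper":5,"travel":[0,0,3],"twist":[0,0,0]},{"gripper":5,"travel":[0,0,3],"twist":[0,0,0]},{"gripper":5,"travel":[0,0,0],"twist":[0,0,0]}]' 80;  python3 -m crank '[{"gripper":5,"travel":[0,0,3],"twist":[0,0,0]},{"gripper":5,"travel":[0,0,3],"twist":[0,0,0]},{"gripper":5,"travel":[0,0,0],"twist":[0,0,0]}]' 80;python3 - <<'E'
from h import *
o=bot.get_obs();print(o['wrist_force'],o['torque']);go((.5627,.1853,.1253),197.2)
E
```

```text
time: 19.32
ee_pos: [0.5632, 0.1856, 0.1323]
tcp_rot: [180.0, 0.1, -162.8]
wrist_force: [0.3, 0.4, 0.7]
opening: 0.0122
grasp_force: 78.9
time: 19.7
ee_pos: [0.5632, 0.1855, 0.1261]
tcp_rot: [180.0, 0.1, -162.8]
wrist_force: [0.0, -0.8, 4.0]
opening: 0.0128
grasp_force: 79.2
[ 0.02932993 -0.78038482  3.96649746] [-0.04004268  0.05829009  0.00081871]
pos [0.5632 0.1855 0.1261] rot [ 1.7998e+02  9.0000e-02 -1.6278e+02]
travel mm (before turn) [ 0.6 -0.1  0.8] (after) [ 0.6 -0.1  0.8] twist [0.0004 0.0015 0.0004]
```

```bash
python3 -m crank '[{"gripper":5,"travel":[0,0,0.9],"twist":[0,0,0]},{"gripper":5,"travel":[0,0,0],"twist":[0,0,0.05]},{"gripper":5,"travel":[0,0,0],"twist":[0,0,0.1]},{"gripper":5,"travel":[0,0,0],"twist":[0,0,0.12]},{"gripper":5,"travel":[0,0,0],"twist":[0,0,0.13]},{"gripper":5,"travel":[0,0,0],"twist":[0,0,0]}]' 80;python3 - <<'E'
from h import *
o=bot.get_obs();print(o['wrist_force'],o['torque'],o['q']);go((.563,.1855,.1253),107.2)
E
```

```text
time: 20.45
ee_pos: [0.5633, 0.1855, 0.1254]
tcp_rot: [179.9, 0.1, 174.4]
wrist_force: [0.9, 0.2, 4.0]
opening: 0.0124
grasp_force: 79.3
[0.91396389 0.24410532 4.01273327] [-0.07117154 -0.02574051 -0.01269687] [1.82223179e+01 9.95485763e+00 3.87421632e+00 8.38265858e+01
 1.74955891e-02 2.38709028e+01]
pos [0.5633 0.1855 0.1254] rot [1.7995e+02 8.0000e-02 1.7435e+02]
travel mm (before turn) [ 0.3 -0.   0.1] (after) [ 0.1 -0.3  0.1] twist [1.600e-03 7.000e-04 1.172e+00]
```

Turning freely; I'll finish the quarter turn.

```bash
python3 -m crank '[{"gripper":5,"travel":[0,0,0.2],"twist":[0,0,0.13]},{"gripper":5,"travel":[0,0,0],"twist":[0,0,0.13]},{"gripper":5,"travel":[0,0,0],"twist":[0,0,0.13]},{"gripper":5,"travel":[0,0,0],"twist":[0,0,0.13]},{"gripper":5,"travel":[0,0,0],"twist":[0,0,0.13]},{"gripper":5,"travel":[0,0,0],"twist":[0,0,0.13]},{"gripper":5,"travel":[0,0,0],"twist":[0,0,0.13]},{"gripper":5,"travel":[0,0,0],"twist":[0,0,0.13]},{"gripper":5,"travel":[0,0,0],"twist":[0,0,0.13]},{"gripper":5,"travel":[0,0,0],"twist":[0,0,0]},{"gripper":5,"travel":[0,0,0],"twist":[0,0,0]}]' 80;python3 - <<'E'
from h import *
o=bot.get_obs();print(o['wrist_force'],o['torque'],o['q']);go((.563,.1855,.1303),107.2)
E
```

```text
time: 21.82
ee_pos: [0.5632, 0.1856, 0.1251]
tcp_rot: [179.9, -0.0, 107.5]
wrist_force: [-0.7, -0.2, 3.9]
opening: 0.0126
grasp_force: 79.3
[-0.73986824 -0.21314856  3.85443541] [-0.01224951 -0.0311355  -0.02695141] [1.82253777e+01 9.95753691e+00 3.84629154e+00 8.38052449e+01
 2.41079767e-02 9.07227961e+01]
pos [0.5632 0.1856 0.1251] rot [ 1.7992e+02 -3.0000e-02  1.0750e+02]
travel mm (before turn) [-0.  -0.2 -5.2] (after) [-0.  -0.2 -5.2] twist [ 0.0015 -0.0004  0.0053]
```

```bash
python3 -m crank '[{"gripper":5,"travel":[0,0,-2.5],"twist":[0,0,0.005]},{"gripper":5,"travel":[0,0,-2.3],"twist":[0,0,0]},{"gripper":5,"travel":[0,0,0],"twist":[0,0,0]},{"gripper":5,"travel":[0,0,0],"twist":[0,0,0]}]' 80; python3 -m crank '[{"gripper":5,"travel":[0,0,-1],"twist":[0,0,0]},{"gripper":5,"travel":[0,0,0],"twist":[0,0,0]}]' 80
```

```text
time: 22.32
ee_pos: [0.5631, 0.1855, 0.1298]
tcp_rot: [179.9, -0.0, 107.0]
wrist_force: [1.6, -0.2, 3.4]
opening: 0.0125
grasp_force: 79.1
time: 22.58
ee_pos: [0.5631, 0.1855, 0.1304]
tcp_rot: [180.0, -0.0, 107.0]
wrist_force: [2.5, 0.8, -1.9]
opening: 0.0124
grasp_force: 79.2
```

The spring force turns to a pull at 11 mm below the rim, so the ears sit in the recesses. I'll release and retreat.

```bash
python3 -m crank '[{"gripper":20,"travel":[0,0,0],"twist":[0,0,0]},{"gripper":40,"travel":[0,0,0],"twist":[0,0,0]},{"gripper":40,"travel":[0,0,0],"twist":[0,0,0]},{"gripper":40,"travel":[0,0,-20],"twist":[0,0,0]},{"gripper":40,"travel":[0,0,-40],"twist":[0,0,0]},{"gripper":40,"travel":[0,0,-50],"twist":[0,0,0]},{"gripper":40,"travel":[50,-30,0],"twist":[0,0,0]},{"gripper":40,"travel":[50,-30,0],"twist":[0,0,0]},{"gripper":40,"travel":[50,-30,0],"twist":[0,0,0]},{"gripper":40,"travel":[50,-30,0],"twist":[0,0,0]},{"gripper":40,"travel":[0,0,0],"twist":[0,0,0]}]' 60
python3 - <<'E'
from h import *
s,t=bot.camera("scene")[...,::-1],bot.camera("top")[...,::-1]
x,y=proj("scene",(.563,.186,.13)); a,b=proj("top",(.563,.186,.13)); print(x,y,a,b, bot.get_obs()['ee_pos'])
cv2.imwrite("pics/m7.png",np.vstack([np.hstack([crop(s,x,y,40,30),crop(t,a,b,48,36)]),np.hstack([cv2.resize(s,(400,300)),cv2.resize(t,(400,300))])]))
E
```

```text
time: 23.95
ee_pos: [0.3872, 0.3438, 0.2413]
tcp_rot: [179.9, -0.1, 107.3]
wrist_force: [0.3, 0.2, 1.0]
opening: 0.0401
grasp_force: 0.0
333.32286163634785 228.27793581748364 199.51206991555688 226.81277285236433 [0.38953284 0.34193506 0.24102574]
```

View pics/m7.png

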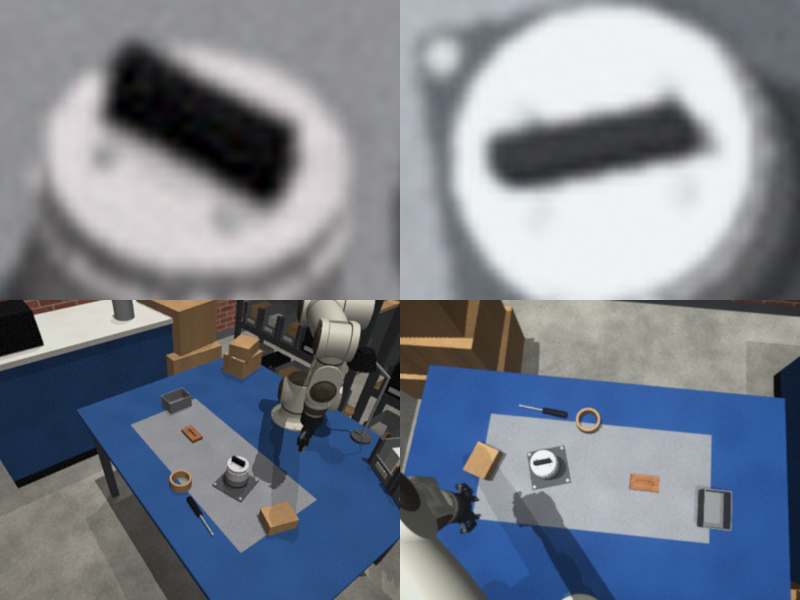

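The cap sits level on the canister with its bar across the notch line, and the tape, driver, carton, bin and stand are where they were. The gripper is clear, so I'll hand it in.

```bash
python3 -c "
from workcell import bot;print(bot.job_done())"
```

```text
the job is handed in; nothing more can be done
None
```

The cap was lifted out of the stand, laid flat and let go, then set in the canister, turned a quarter turn clockwise and left locked, level and untouched; I handed the job in at about 24 s, with no verdict shown. One reading came close to a limit: joint 2 read −48.564° against its −48.56° range end for a moment while backing away from the laid-down cap.

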